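# Weigh out an order of heavy bolts

## Task

Weigh out an order of bolts: one at a time, move steel bolts from the blue mat into the pan of the blue scale, letting go of each, until the red needle comes to rest within the green sector of the dial. Bolts that are not needed stay on the mat, only bolts go in the pan, and the other things on the bench are left where they are.

Things in the scene. Friction and masses are not known exactly. Their poses are not given: they have to be found in the camera images.
- bolt1: grey steel hex bolt, 0.32 kg (+-6%), 108 mm long: round shank 20 mm thick, 95 mm long; head 32 mm across flats, 13 mm thick. Starts lying on the blue mat on a flat of its head and its tip (3.6 deg tip down). Origin on the shank's axis at the centre of mass, 32 mm from the head, 14 mm above what it lies on (shank top 24 mm): grip across the shank here. x level towards the tip, z up
- bolt2: grey steel hex bolt, 0.32 kg (+-6%), 108 mm long: round shank 20 mm thick, 95 mm long; head 32 mm across flats, 13 mm thick. Starts lying on the blue mat on a flat of its head and its tip (3.6 deg tip down). Origin on the shank's axis at the centre of mass, 32 mm from the head, 14 mm above what it lies on (shank top 24 mm): grip across the shank here. x level towards the tip, z up
- bolt3: grey steel hex bolt, 0.32 kg (+-6%), 108 mm long: round shank 20 mm thick, 95 mm long; head 32 mm across flats, 13 mm thick. Starts lying on the blue mat on a flat of its head and its tip (3.6 deg tip down). Origin on the shank's axis at the centre of mass, 32 mm from the head, 14 mm above what it lies on (shank top 24 mm): grip across the shank here. x level towards the tip, z up
- bolt4: grey steel hex bolt, 0.32 kg (+-6%), 108 mm long: round shank 20 mm thick, 95 mm long; head 32 mm across flats, 13 mm thick. Starts lying on the blue mat on a flat of its head and its tip (3.6 deg tip down). Origin on the shank's axis at the centre of mass, 32 mm from the head, 14 mm above what it lies on (shank top 24 mm): grip across the shank here. x level towards the tip, z up
- bolt5: grey steel hex bolt, 0.32 kg (+-6%), 108 mm long: round shank 20 mm thick, 95 mm long; head 32 mm across flats, 13 mm thick. Starts lying on the blue mat on a flat of its head and its tip (3.6 deg tip down). Origin on the shank's axis at the centre of mass, 32 mm from the head, 14 mm above what it lies on (shank top 24 mm): grip across the shank here. x level towards the tip, z up
- mat: blue stock mat, 320 x 280 mm (x, y), 3 mm thick, fixed; the five bolts and a rubber foot lie on it. Origin at its centre, on the table. It lies left or right of the robot's middle, the scale on the other side
- pan: pan of the blue scale: aluminium tray 260 (x) x 220 mm (y) outside, rim 4 mm thick, 10 mm above its floor. Origin at the centre of its inner floor, 92 mm above the table when empty; x towards the dial, z up. On a damped spring: sinks 4 mm per bolt, settles in 0.5 s. Round dial 168 mm wide, 218 mm from the pan's centre away from the robot, at most 120 mm above the table
- needle (a joint): reading of the scale, rad: angle of the red needle on the white dial, 0 with the pan empty, growing clockwise seen from above, 0.60 for each bolt of 0.32 kg (1.87 per kg). Nothing can touch the needle itself
- target (a joint): where the green target sector is set, rad: the angle of the sector's middle, on the same scale as the needle. The sector is 0.70 rad wide (0.35 to each side of its middle), a little more than the weight of one bolt; it takes two or three bolts to bring the needle into it. It stays as set
- needle_hub (a point): centre of the dial, turning with the needle: its x points along the needle to its tip, 70 mm away
- target_hub (a point): centre of the dial, turning with the green sector: its x points to the middle of the sector, which lies 30 to 64 mm out
- foot: black rubber machine foot, a cone 48 mm wide and 30 mm high, standing among the bolts on the blue mat; origin at its underside; a bystander
- screwdriver: yellow-handled screwdriver, 200 mm long, lying between mat and scale; origin about its middle; a bystander
- tin: metal can with a yellow band, 80 mm wide, 90 mm high, beyond the screwdriver; origin at its underside; a bystander
- wrench: steel wrench, 200 mm long, on the left; origin about its middle; a bystander
- hammer: hammer with an orange handle, on the right; origin about its middle; a bystander
- jar: jar with a red band, 70 mm wide, 100 mm high, on the left; origin at its underside; a bystander
Things that resemble listed ones, but are neither listed nor needed, are in the scene too. What is shaped like the bolt1 but pink or turquoise is not meant.

How it is judged:
On the way, in this order (a step that is already met when the one before it is completed fails the run):
1. the needle shows the weight of one bolt (0.45 to 0.75 rad) with the fingers touching nothing (value of joint needle between 0.45 and 0.75 rad and contact force between the fingers and anything else below 0.1 N), for 0.2 s.
2. the needle shows the weight of two bolts (1.0 to 1.4 rad) with the fingers touching nothing (value of joint needle between 1 and 1.4 rad and contact force between the fingers and anything else below 0.1 N), for 0.2 s.
At the end, for the whole second after the job is handed in: the needle stands still within the green sector (within 0.355 rad of its middle), and every bolt lies at rest either in the pan (origin within its outline, under 70 mm above its floor) or on the mat (origin within 10 mm of its outline, under 35 mm above the table) (angle between the x axis of needle_hub and the x axis of target_hub, either way round below 0.355 rad and velocity of joint needle between -0.1 and 0.1 rad/s and ((x of bolt1 in the frame of pan between -0.13 and 0.13 m and y of bolt1 in the frame of pan between -0.11 and 0.11 m and z of bolt1 in the frame of pan between 0 and 0.07 m) or (x of bolt1 in the frame of mat between -0.17 and 0.17 m and y of bolt1 in the frame of mat between -0.15 and 0.15 m and z of bolt1 in the frame of mat between 0 and 0.035 m)) and ((x of bolt2 in the frame of pan between -0.13 and 0.13 m and y of bolt2 in the frame of pan between -0.11 and 0.11 m and z of bolt2 in the frame of pan between 0 and 0.07 m) or (x of bolt2 in the frame of mat between -0.17 and 0.17 m and y of bolt2 in the frame of mat between -0.15 and 0.15 m and z of bolt2 in the frame of mat between 0 and 0.035 m)) and ((x of bolt3 in the frame of pan between -0.13 and 0.13 m and y of bolt3 in the frame of pan between -0.11 and 0.11 m and z of bolt3 in the frame of pan between 0 and 0.07 m) or (x of bolt3 in the frame of mat between -0.17 and 0.17 m and y of bolt3 in the frame of mat between -0.15 and 0.15 m and z of bolt3 in the frame of mat between 0 and 0.035 m)) and ((x of bolt4 in the frame of pan between -0.13 and 0.13 m and y of bolt4 in the frame of pan between -0.11 and 0.11 m and z of bolt4 in the frame of pan between 0 and 0.07 m) or (x of bolt4 in the frame of mat between -0.17 and 0.17 m and y of bolt4 in the frame of mat between -0.15 and 0.15 m and z of bolt4 in the frame of mat between 0 and 0.035 m)) and ((x of bolt5 in the frame of pan between -0.13 and 0.13 m and y of bolt5 in the frame of pan between -0.11 and 0.11 m and z of bolt5 in the frame of pan between 0 and 0.07 m) or (x of bolt5 in the frame of mat between -0.17 and 0.17 m and y of bolt5 in the frame of mat between -0.15 and 0.15 m and z of bolt5 in the frame of mat between 0 and 0.035 m)) and linear speed of each of bolt1, bolt2, bolt3, bolt4, bolt5 below 0.03 m/s); the robot touches nothing.
It fails at once if one of the bystanders (foot, screwdriver, tin, wrench, hammer, jar) is moved by more than 40 mm (distance of any of foot, screwdriver, tin, wrench, hammer, jar from where it was at the start of the episode above 0.04 m).
It also fails if it takes over 72 s, if anything falls off the work surface, if the arm or the gripper's body presses on something with over 40 N, if the wrist force passes 120 N, or if a joint passes its speed limit or range.

## Robot

A 6-joint arm with a two-finger parallel gripper is mounted at the origin on the work surface. World frame = base frame: x ahead of the robot, y to its left, z up, the work surface at z = 0. Lengths are in m, angles in rad, forces in N, time in s.
With the tool pointing down it reaches from about 0.35 to 0.775 m from the base axis. Payload 7.3 kg.
Tool frame: the origin (TCP) lies on the centre line of the jaws, within the pads' length; the fingertips stand 17 mm ahead of it and the grasp point (between the pads) lies 2 mm behind it (robot.tip_extent is the distance from the TCP to the fingertips, in m); z points along the fingers, y is the line along which they close (so a half turn about z gives the same grasp; the last joint's range is limited). The gripper opens to 92 mm and grips with 3 to 60 N. Pads are 19 mm wide; open, the fingers measure 130 mm over their backs; the gripper's body (75 mm by 190 mm) begins 47 mm behind the grasp point.
Start: joints at [-1.294, 0.342, 1.524, -0, 1.275, -0.146], TCP at [0.215, -0.479, 0.244] pointing down, gripper open.
Joint ranges: [-2.53, 2.53], [-0.77, 2.02], [0.04, 2.7], [-1, 4.14], [0.28, 2.66], [-3.11, 3.11]. Speed limits (rad/s): [2.57, 2.57, 3.14, 3.14, 3.14, 3.14].

## Interface

Orientations are given as [roll, pitch, yaw] about the fixed x, y, z axes, in that order (R = Rz(yaw) Ry(pitch) Rx(roll)).
In Python, from cell import robot gives the robot as it stands.
- The arm moves only by the tool step_arm, never from a script. Its argument "motion" is a list of rows, each a list of 2 entries, a list of its own where there are three numbers: the shift along the tool's x, y, z in units of 60 mm (1.0 is 60 mm), then the turn about the tool's z in rad. In form: [[[x, y, z], spin], ...]. A call has 1 to 10 rows; each row is the pose to reach, as a shift and turn from the pose commanded when the call began, along the tool's axes at that moment; what a row does not reach only later rows make up. A row lasts 1/8 s, in which the tool goes at most 62.5 mm and 10.7 degrees, less where a joint would pass 70% of its speed; a pose out of reach is approached as far as the arm can. A call with a gripper value outside its range is refused whole. "hand" is the closure in counts, from 0 (fully open) to 255 (shut), set as the call begins (left out, the last holds). The fingers move at their own pace and stop on an object; "squeeze" is the grip in N (left out, the last holds). Time passes only in rows, so rows that repeat a pose let the fingers close. It gives the time, the measured TCP pose, the force, the opening and the grip force at its end, in the units of the state.
- robot.observe(): the state, without advancing time (a new reading comes with each control period).
- robot.read_camera(name): name is "scene" or "side" or "wrist"; returns a dict with "pixels" (384x512x3 uint8, red, green, blue), "intrinsics" (3x3 intrinsics, pixels), "xyz" and "rotation" of the camera in the world; the wrist camera has in their place "T_tool_cam" (4x4, takes a point from camera to tool coordinates, whose origin is the TCP and whose axes are the flange's). Camera axes: x right, y up, looking along -z (the intrinsics and any distortion apply to the point x, -y, -z); pixel columns grow to the right and rows downward; lengths in m; the calibration is good to about 2 mm. A picture is of the moment at which its call begins: read the wrist's pose just before it. There is no depth.
- robot.hand_in(): hands the job in; it is judged then, once.
The state is a dict: "time": time; "qpos": joint angles; "qvel": joint speeds; "joint_efforts": joint torques, N m; "tool_pos": TCP position; "tool_rot": TCP orientation; "contact_force": force on the tool from outside, world axes, zero at the start; "torque": the same for the moment, N m; "opening": finger opening in m; "grip_force": force on a finger pad.
Only numpy, scipy, OpenCV 4.12 (cv2) and the standard library are available. Lean on these libraries where they do the work, as an engineer would, in place of code of your own. Each camera call takes 0.05 s, during which the arm holds its last target. There are 200 camera calls.

## Working session

There is one attempt and no reset: what is moved stays moved. The work goes in short steps, Python scripts to look and compute and a tool call to move; the robot and the scene stay as the last step left them, time stands still between calls to the robot, and variables do not carry over. Pictures are saved under pics/ and viewed, at most 10 in all, crops included, and the job is handed in when it is done.

Besides the shell and the picture viewer there is one more tool, called after "Call:" by a JSON object that holds its "name" and its "arguments". step_arm: Moves the arm, as the interface text tells. Its arguments: {"type":"object","properties":{"motion":{"type":"array"},"hand":{"type":"number"},"squeeze":{"type":"number"}},"required":["motion"]}

```bash
mkdir -p pics; cat > h.py <<'E'
import numpy as np, cv2
from cell import robot
from scipy.spatial.transform import Rotation as R
def cam(name):
    s=robot.observe(); c=robot.read_camera(name)
    if 'T_tool_cam' in c:
        T=np.eye(4); T[:3,:3]=R.from_euler('xyz',s['tool_rot']).as_matrix() if np.size(s['tool_rot'])==3 else np.array(s['tool_rot']); T[:3,3]=s['tool_pos']
        M=T@np.array(c['T_tool_cam']); o,r=M[:3,3],M[:3,:3]
    else:
        o=np.array(c['xyz']); r=np.array(c['rotation'])
        if r.size==3: r=R.from_euler('xyz',r).as_matrix()
    return c['pixels'],np.array(c['intrinsics']),o,r
def px2w(K,o,r,uv,z):
    d=r@(np.linalg.inv(K)@[uv[0],uv[1],1]*np.array([1,-1,-1])); return o+d*(z-o[2])/d[2]
def save(n,im): cv2.imwrite('pics/'+n+'.png',im[:,:,::-1])
E
python3 - <<'E'
from h import *
for n in ('scene','side'):
    p,K,o,r=cam(n); save(n,p); print(n,K.tolist(),o,r.tolist())
print(robot.observe())
print(robot.read_camera('scene').keys())
E
```

```text
scene [[354.13986462324345, 0.0, 253.22835834966048], [0.0, 354.13986462324345, 195.25219059034998], [0.0, 0.0, 1.0]] [1.12390251 0.55848512 0.93067384] [[-0.7108025773660774, -0.49348253282809734, 0.5012331651071263], [0.7032029845106648, -0.5150480784201134, 0.49013369552709074], [0.01628676103575258, 0.7008569516736742, 0.7131158914970621]]
side [[390.1197423153955, 0.0, 252.83790893375115], [0.0, 390.1197423153955, 190.24942226680216], [0.0, 0.0, 1.0]] [0.26092604 0.89187007 0.95502995] [[-0.9702698044076906, 0.1588239663749539, -0.1826238055664972], [-0.24192599397483897, -0.658126819249535, 0.7129802965186179], [-0.006951265636446699, 0.7359646985347991, 0.6769842261209887]]
{'time': 0.1, 'qpos': array([-1.29402625e+00,  3.42597681e-01,  1.52489414e+00, -4.05477838e-05,
        1.27539648e+00, -1.45975021e-01]), 'qvel': array([-0.00056364, -0.00189782, -0.00208305,  0.00145137,  0.00136286,
        0.00116726]), 'joint_efforts': array([ 1.65676120e-03, -4.32006490e+01, -2.44692779e+01,  7.19185523e-02,
        5.25902468e-02, -6.14501892e-05]), 'tool_pos': array([ 0.21531981, -0.47845208,  0.24315273]), 'tool_rot': array([-3.14030514e+00, -1.50098375e-04,  4.22756832e-01]), 'contact_force': array([ 0.36620927, -0.94440631, -0.50036623]), 'torque': array([-0.05978634, -0.02364363,  0.0217177 ]), 'grip_force': 0.0, 'opening': 0.09207832422407793}
dict_keys(['pixels', 'intrinsics', 'xyz', 'rotation'])
```

View pics/scene.png

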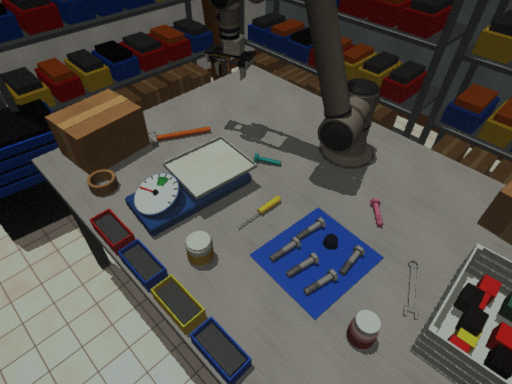

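View pics/side.png

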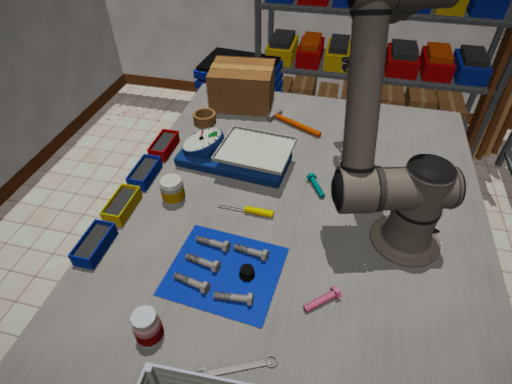

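Scene view: candidates are grey bolts on the mat at (313,229), (286,249), (303,265), (352,261), (321,283). The lookalikes are pink (376,212) and turquoise (267,160), both off the mat; the black foot is at (331,242). I choose the grey bolts on the mat. Next I measure them and check in one close crop.

```bash
cat > find.py <<'E'
from h import *
def bolts(n):
    p,K,o,r=cam(n)
    hsv=cv2.cvtColor(p,cv2.COLOR_RGB2HSV)
    blue=cv2.inRange(hsv,(108,150,60),(125,255,255))
    nb,l,st,c=cv2.connectedComponentsWithStats(blue)
    # mat = large blue component nearest the mat seed
    seed={'scene':(317,260),'side':(225,275)}[n]
    big=[i for i in range(1,nb) if st[i,4]>1500]
    m=min(big,key=lambda i:np.hypot(*(c[i]-seed)))
    h=cv2.convexHull(cv2.findNonZero((l==m).astype(np.uint8)))
    hull=np.zeros_like(blue); cv2.fillConvexPoly(hull,h,255)
    q=cv2.approxPolyDP(h,12,True)[:,0]
    print(n,'mat',[px2w(K,o,r,x,.003)[:2].round(3).tolist() for x in q])
    obj=cv2.bitwise_and(cv2.bitwise_not((l==m).astype(np.uint8)*255),cv2.erode(hull,np.ones((5,5))))
    g=cv2.inRange(cv2.cvtColor(p,cv2.COLOR_RGB2GRAY),60,255)&cv2.inRange(hsv,(0,0,0),(180,110,255)); g&=obj
    nb,l2,st,c=cv2.connectedComponentsWithStats(g)
    for i in range(1,nb):
        if st[i,4]<50: continue
        uv=np.argwhere(l2==i)[:,::-1]
        w=np.array([px2w(K,o,r,x,.017)[:2] for x in uv])
        m=w.mean(0); u,s,v=np.linalg.svd(w-m,full_matrices=False); d=v[0]; t=(w-m)@d
        lo,hi=t.min(),t.max()
        # head: wider end
        wd=lambda a:np.ptp((w-m)[a]@v[1])
        if wd(t>hi-.016)>wd(t<lo+.016): d=-d; lo,hi=-hi,-lo; 
        # now d points to tip; head end at lo
        com=m+d*(lo+.045*(hi-lo)/.108)
        print(n,'px',c[i].round(),'len',round(hi-lo,3),'com',com.round(3),'dir',round(np.degrees(np.arctan2(d[1],d[0])),1))
    return p
if __name__=='__main__':
    a=bolts('scene'); b=bolts('side')
    x=cv2.resize(a[200:320,240:390],None,fx=5,fy=5,interpolation=cv2.INTER_CUBIC); 
    y=cv2.resize(a[130:240,110:270],None,fx=5,fy=5,interpolation=cv2.INTER_CUBIC)
    save('crop',x); save('dial',y)
E
python3 find.py
```

```text
scene mat [[0.374, 0.399], [0.684, 0.373], [0.662, 0.099], [0.35, 0.126]]
scene px [312. 227.] len 0.121 com [0.44  0.173] dir -7.6
scene px [286. 247.] len 0.117 com [0.565 0.168] dir -6.8
scene px [353. 257.] len 0.12 com [0.445 0.336] dir 5.0
scene px [304. 263.] len 0.116 com [0.572 0.245] dir -10.7
scene px [322. 280.] len 0.118 com [0.578 0.321] dir -11.5
side mat [[0.351, 0.121], [0.37, 0.396], [0.683, 0.371], [0.662, 0.098]]
side px [214. 243.] len 0.113 com [0.572 0.165] dir -6.5
side px [252. 251.] len 0.11 com [0.448 0.169] dir -6.7
side px [204. 262.] len 0.115 com [0.576 0.243] dir -10.4
side px [193. 282.] len 0.114 com [0.584 0.317] dir -11.9
side px [235. 297.] len 0.111 com [0.454 0.334] dir 5.8
```

View pics/crop.png

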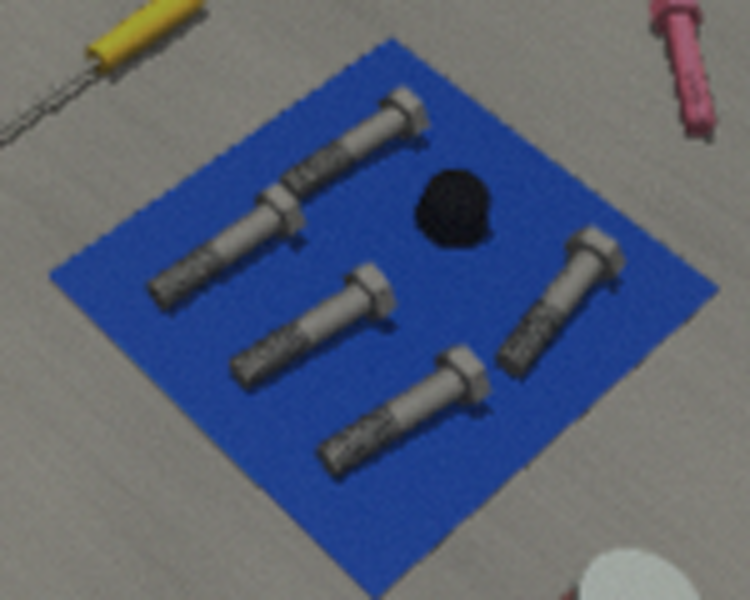

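View pics/dial.png

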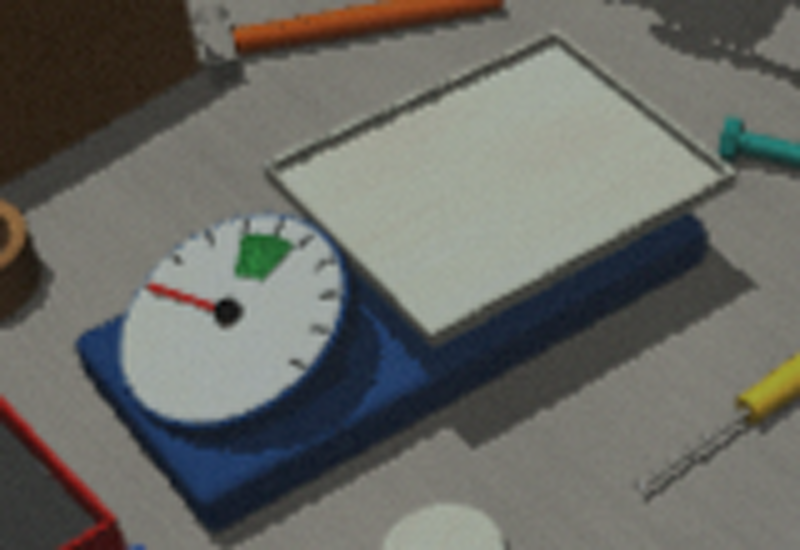

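The crop shows five grey bolts on the mat with their heads towards the robot and the black foot among them. The dial crop shows the needle tip at (150,290), the hub at (228,313) and the green sector around (262,256). Next I compute the target angle and the pan position.

```bash
python3 - <<'E'
from h import *
p,K,o,r=cam('scene')
f=lambda u,v,z:px2w(K,o,r,(u/5+110,v/5+130),z)[:2]
c=np.array([f(*x,.102) for x in [(268,172),(555,38),(735,178),(432,342)]])
print(c.round(3).tolist(),c.mean(0).round(3),np.linalg.norm(np.diff(c,axis=0),axis=1).round(3))
h=f(228,313,.118);n=f(150,290,.118);ang=lambda q:np.arctan2(*(q-h)[::-1])
print('hub',h,'needle len',np.linalg.norm(n-h))
hs=cv2.cvtColor(p[170:200,145:180],cv2.COLOR_RGB2HSV);g=np.argwhere(cv2.inRange(hs,(45,100,40),(85,255,255))>0)
w=np.array([px2w(K,o,r,(x+145,y+170),.118)[:2] for y,x in g]);a=(ang(n)-np.arctan2(*(w-h).T[::-1]))%(2*np.pi)
print(len(g),'target',np.mean(a),np.percentile(a,[2,98]))
E
grep -n . /dev/null; python3 -c "
from cell import robot;print(robot.tip_extent)"
```

```text
[[0.664, -0.342], [0.411, -0.322], [0.427, -0.107], [0.685, -0.128]] [ 0.547 -0.225] [0.254 0.215 0.258]
hub [ 0.77141453 -0.22622841] needle len 0.058255002955236175
66 target 1.3681893792696875 [1.1378721  1.61063029]
0.017
```

Call:
{"name": "step_arm", "arguments": {"motion": [[[9.8,-7.4,0.7],0.54],[[9.8,-7.4,0.7],0.54],[[9.8,-7.4,0.7],0.54],[[9.8,-7.4,0.7],0.54],[[9.8,-7.4,0.7],0.54],[[9.8,-7.4,0.7],0.54],[[9.8,-7.4,0.7],0.54],[[9.8,-7.4,0.7],0.54],[[9.8,-7.4,0.7],0.54],[[9.8,-7.4,0.7],0.54]], "hand": 116, "squeeze": 30}}

```text
time: 1.55
tool_pos: [0.5115, 0.0619, 0.2087]
tool_rot: [3.141, -0.001, -0.117]
contact_force: [0.9, -1.4, 0.4]
opening: 0.0503
grip_force: 0.0
```

Call:
{"name": "step_arm", "arguments": {"motion": [[[0.7,-1.8,0.2],0],[[0.7,-1.8,0.2],0],[[0.7,-1.8,0.2],0],[[0.7,-1.8,0.2],0]]}}

```text
time: 2.05
tool_pos: [0.5647, 0.162, 0.1963]
tool_rot: [3.141, 0.001, -0.117]
contact_force: [0.6, 0.2, 0.3]
opening: 0.0498
grip_force: 0.0
```

```bash
cat >> h.py <<'E'
def to(x,y,z,yaw):
    s=robot.observe(); p=s['tool_pos']; c=s['tool_rot'][2]; d=np.array([x,y,z])-p
    M=R.from_euler('xyz',s['tool_rot']).as_matrix()
    print('at',p.round(4),round(c,3),'-> move',(M.T@d/.06).round(2),'spin',round((c-yaw+np.pi)%(2*np.pi)-np.pi,3))
def wrist(seed):
    'grey bolt nearest the world xy seed: com, direction'
    p,K,o,r=cam('wrist'); hsv=cv2.cvtColor(p,cv2.COLOR_RGB2HSV)
    g=cv2.inRange(hsv,(0,0,60),(180,110,255)); g=cv2.morphologyEx(g,cv2.MORPH_OPEN,np.ones((3,3)))
    n,l,st,c=cv2.connectedComponentsWithStats(g); 
    for i in range(1,n):
        if not 300<st[i,4]<40000: continue
        uv=np.argwhere(l==i)[:,::-1][::3]; w=np.array([px2w(K,o,r,x,.017)[:2] for x in uv])
        (cx,cy),(a,b),t=cv2.minAreaRect(w.astype(np.float32)*1000)
        m=w.mean(0); v=np.linalg.svd(w-m,full_matrices=False)[2]; d=v[0]*np.sign(v[0][0]); q=(w-m)@d
        if np.linalg.norm(m-seed)<.12: print(c[i].round(),st[i,4],'LxW',round(a),round(b),'head',(m+d*q.min()).round(3),'com',(m+d*(q.min()+.045)).round(3),'dir',round(np.arctan2(d[1],d[0]),3))
    return p
E
python3 - <<'E'
from h import *
save('w1',wrist((.569,.167))); to(.569,.167,.1,-.12)
E
```

```text
[249. 161.] 2508 LxW 35 114 head [0.521 0.176] com [0.566 0.17 ] dir -0.142
[172. 164.] 2535 LxW 35 114 head [0.528 0.257] com [0.572 0.247] dir -0.23
[261. 242.] 736 LxW 19 46 head [0.466 0.171] com [0.51  0.164] dir -0.141
[182. 244.] 973 LxW 30 54 head [0.479 0.269] com [0.51  0.237] dir -0.811
at [0.5647 0.1614 0.1967] -0.118 -> move [ 0.06 -0.1   1.61] spin 0.002
```

View pics/w1.png

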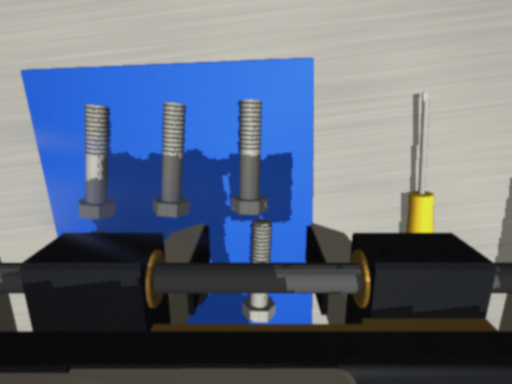

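Wrist view: the target bolt B spans (249,100)-(249,213), its neighbour C is at (172,160) and A's tip is at (261,222). All of this agrees with the first fix, so I descend.

Call:
{"name": "step_arm", "arguments": {"motion": [[[0.05,-0.12,0.9],0],[[0.05,-0.12,1.8],0],[[0.05,-0.12,2.5],0],[[0.05,-0.12,2.88],0],[[0.05,-0.12,2.88],0],[[0.05,-0.12,2.88],0]]}}

```text
time: 2.85
tool_pos: [0.5695, 0.1682, 0.0252]
tool_rot: [-3.141, -0.002, -0.118]
contact_force: [0.1, -0.1, 0.7]
opening: 0.0504
grip_force: 0.0
```

Call:
{"name": "step_arm", "arguments": {"motion": [[[0,0,0],0],[[0,0,0],0],[[0,0,0],0],[[0,0,0],0]], "hand": 255}}

```text
time: 3.35
tool_pos: [0.569, 0.1691, 0.0241]
tool_rot: [-3.141, -0.0, -0.117]
contact_force: [-1.5, 0.5, 2.7]
opening: 0.0188
grip_force: 30.0
```

Call:
{"name": "step_arm", "arguments": {"motion": [[[0,0,-0.5],0],[[0,0,-1.2],0],[[0,0,-2.0],0],[[0,0,-2.8],0],[[0,0,-2.8],0]]}}

```text
time: 3.98
tool_pos: [0.5707, 0.1693, 0.1957]
tool_rot: [-3.14, -0.007, -0.117]
contact_force: [0.4, -0.8, -3.5]
opening: 0.0194
grip_force: 30.0
```

```bash
python3 -c "
from h import *
to(.547,-.27,.18,-.09);to(.55,-.18,.18,-.09)"
```

```text
at [0.5707 0.1693 0.1957] -0.117 -> move [0.46 7.32 0.25] spin -0.027
at [0.5707 0.1693 0.1957] -0.117 -> move [0.34 5.82 0.25] spin -0.027
```

Call:
{"name": "step_arm", "arguments": {"motion": [[[0.1,0.7,0.0],0],[[0.2,1.6,0.0],0],[[0.3,2.5,0.0],0],[[0.3,3.4,0.0],0],[[0.4,4.3,0.0],0],[[0.4,5.2,0.0],0],[[0.4,6.1,0.0],0],[[0.46,6.9,0.0],0],[[0.46,7.3,0.0],0],[[0.46,7.3,0.0],0]]}}

```text
time: 5.22
tool_pos: [0.5441, -0.2701, 0.1901]
tool_rot: [-3.14, 0.003, -0.119]
contact_force: [0.2, 0.8, -3.0]
opening: 0.019
grip_force: 30.0
```

```bash
python3 -c "
from h import *
to(.547,-.27,.116,-.1)
print(robot.observe()['opening'])"
```

```text
at [ 0.5441 -0.2701  0.1901] -0.119 -> move [ 0.05 -0.01  1.24] spin -0.019
0.018991205444248767
```

Call:
{"name": "step_arm", "arguments": {"motion": [[[0,0,0.5],0],[[0,0,0.95],0],[[0,0,1.15],0],[[0,0,1.25],0],[[0,0,1.25],0],[[0,0,1.25],0]]}}

```text
time: 5.98
tool_pos: [0.5456, -0.2694, 0.1179]
tool_rot: [3.141, -0.002, -0.117]
contact_force: [0.6, -0.3, -3.9]
opening: 0.0195
grip_force: 30.0
```

Call:
{"name": "step_arm", "arguments": {"motion": [[[0,0,0],0],[[0,0,0],0],[[0,0,0],0]], "hand": 116}}

```text
time: 6.35
tool_pos: [0.5453, -0.2694, 0.1174]
tool_rot: [3.141, -0.001, -0.117]
contact_force: [0.5, 0.9, 0.1]
opening: 0.0444
grip_force: 0.0
```

Call:
{"name": "step_arm", "arguments": {"motion": [[[0,0,-0.4],0],[[0,0,-1.0],0],[[0,0,-1.4],0],[[0,0,-1.4],0],[[0,0,-1.4],0]]}}

```text
time: 6.98
tool_pos: [0.5446, -0.269, 0.1998]
tool_rot: [-3.141, 0.001, -0.117]
contact_force: [0.5, 0.2, -1.6]
opening: 0.0499
grip_force: 0.0
```

```bash
cat > dial.py <<'E'
from h import *
import sys
p,K,o,r=cam('scene')
save(sys.argv[1],cv2.resize(p[130:240,110:270],None,fx=5,fy=5,interpolation=cv2.INTER_CUBIC))
hs=cv2.cvtColor(p,cv2.COLOR_RGB2HSV)[165:222,130:185]
h=px2w(K,o,r,(228/5+110,313/5+130),.118)[:2]
def A(m):
    w=np.array([px2w(K,o,r,(x+130,y+165),.118)[:2] for y,x in np.argwhere(m>0)])-h
    w=w[(np.hypot(*w.T)<.075)&(np.hypot(*w.T)>.02)]; a=np.arctan2(w[:,1],w[:,0]); return np.angle(np.exp(1j*a).mean()),len(w)
red=A(cv2.inRange(hs,(0,120,60),(10,255,255))|cv2.inRange(hs,(170,120,60),(180,255,255)))
print('needle',red,'green',A(cv2.inRange(hs,(45,90,30),(85,255,255))))
E
python3 dial.py d1; python3 -c "
from h import *
to(.574,.245,.19,-.19)"
```

```text
needle (np.float64(-1.8237759095417583), 16) green (np.float64(-2.508776672422338), 66)
at [ 0.5445 -0.2689  0.1994] -0.117 -> move [-0.51 -8.56  0.17] spin 0.073
```

View pics/d1.png

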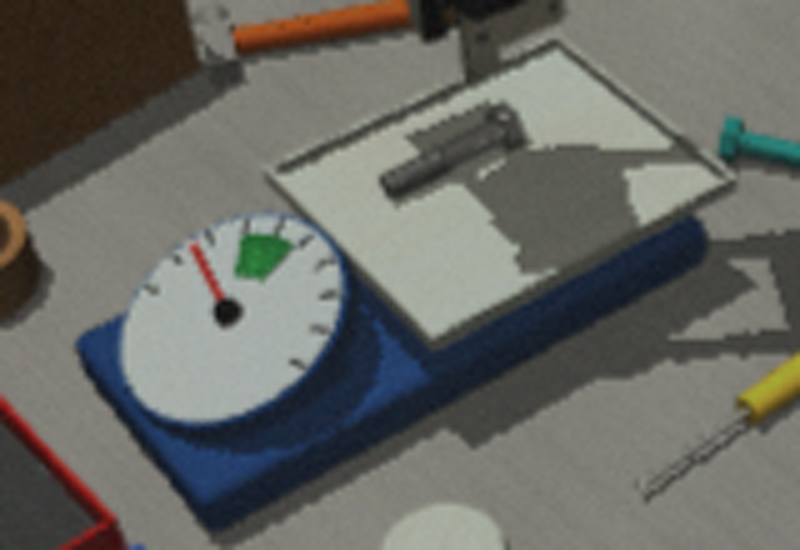

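The first bolt lies in the pan with its head at (505,125). The needle, tip at (195,245), stands at about 0.6 rad, and the green middle is about 0.68 further on, so two bolts are needed. Next is bolt C.

Call:
{"name": "step_arm", "arguments": {"motion": [[[0,-0.7,0.0],0],[[0,-1.6,0.0],0],[[-0.1,-2.6,0.0],0],[[-0.2,-3.6,0.0],0],[[-0.3,-4.6,0.0],0],[[-0.4,-5.6,0.0],0],[[-0.5,-6.6,0.0],0.07],[[-0.5,-7.6,0.0],0.07],[[-0.5,-8.3,0.0],0.07],[[-0.5,-8.56,0.0],0.07]]}}

```text
time: 8.28
tool_pos: [0.5745, 0.2466, 0.1992]
tool_rot: [3.141, 0.002, -0.184]
contact_force: [0.8, -0.3, -0.4]
opening: 0.05
grip_force: 0.0
```

Call:
{"name": "step_arm", "arguments": {"motion": [[[0,0,0],0],[[0,0,0],0]]}}

```text
time: 8.52
tool_pos: [0.5753, 0.2428, 0.2005]
tool_rot: [3.141, 0.001, -0.189]
contact_force: [0.9, 0.4, -0.7]
opening: 0.05
grip_force: 0.0
```

```bash
python3 -c "
from h import *
wrist((.574,.245))
to(.574,.245,.024,-.19)"
```

```text
[254. 164.] 2426 LxW 34 114 head [0.529 0.256] com [0.573 0.247] dir -0.2
[180. 172.] 2394 LxW 35 115 head [0.535 0.332] com [0.579 0.322] dir -0.237
[336. 239.] 1311 LxW 40 54 head [0.46  0.178] com [0.505 0.173] dir -0.116
[182. 244.] 978 LxW 31 54 head [0.496 0.357] com [0.525 0.322] dir -0.88
at [0.5754 0.2427 0.2007] -0.189 -> move [-0.03 -0.04  2.94] spin 0.001
```

Call:
{"name": "step_arm", "arguments": {"motion": [[[0,-0.06,0.9],0],[[0,-0.06,1.8],0],[[0,-0.06,2.55],0],[[0,-0.06,2.94],0],[[0,-0.06,2.94],0],[[0,-0.06,2.94],0]]}}

```text
time: 9.32
tool_pos: [0.5766, 0.247, 0.0252]
tool_rot: [-3.141, -0.001, -0.189]
contact_force: [0.4, 0.2, 0.3]
opening: 0.0505
grip_force: 0.0
```

Call:
{"name": "step_arm", "arguments": {"motion": [[[0,0,0],0],[[0,0,0],0],[[0,0,0],0],[[0,0,0],0]], "hand": 255}}

```text
time: 9.82
tool_pos: [0.5761, 0.2476, 0.0248]
tool_rot: [3.141, -0.001, -0.187]
contact_force: [-0.6, -2.0, 2.6]
opening: 0.019
grip_force: 30.0
```

Call:
{"name": "step_arm", "arguments": {"motion": [[[0,0,-0.5],0],[[0,0,-1.2],0],[[0,0,-2.0],0],[[0,0,-2.8],0],[[0,0,-2.8],0]]}}

```text
time: 10.45
tool_pos: [0.5777, 0.2486, 0.1966]
tool_rot: [-3.138, -0.007, -0.187]
contact_force: [0.0, 0.4, -3.9]
opening: 0.0192
grip_force: 30.0
```

```bash
python3 -c "
from h import *
to(.551,-.182,.19,-.1)"
```

```text
at [0.5777 0.2486 0.1966] -0.187 -> move [0.9  7.14 0.09] spin -0.087
```

Call:
{"name": "step_arm", "arguments": {"motion": [[[0.1,0.7,0.0],0],[[0.2,1.6,0.0],0],[[0.3,2.5,0.0],-0.05],[[0.4,3.4,0.0],-0.09],[[0.5,4.3,0.0],-0.09],[[0.6,5.2,0.0],-0.09],[[0.8,6.1,0.0],-0.09],[[0.9,6.8,0.0],-0.09],[[0.9,7.14,0.0],-0.09],[[0.9,7.14,0.0],-0.09]]}}

```text
time: 11.7
tool_pos: [0.5484, -0.1836, 0.191]
tool_rot: [-3.14, 0.003, -0.099]
contact_force: [0.9, 0.7, -3.9]
opening: 0.0192
grip_force: 30.0
```

```bash
python3 -c "
from h import *
to(.551,-.182,.112,-.1)"
```

```text
at [ 0.5484 -0.1836  0.191 ] -0.099 -> move [ 0.04 -0.03  1.32] spin 0.001
```

Call:
{"name": "step_arm", "arguments": {"motion": [[[0,0,0.5],0],[[0,0,1.0],0],[[0,0,1.2],0],[[0,0,1.32],0],[[0,0,1.32],0],[[0,0,1.32],0]]}}

```text
time: 12.45
tool_pos: [0.5499, -0.1832, 0.1143]
tool_rot: [3.141, -0.002, -0.097]
contact_force: [-0.6, -0.5, -3.4]
opening: 0.0189
grip_force: 30.0
```

Call:
{"name": "step_arm", "arguments": {"motion": [[[0,0,0],0],[[0,0,0],0],[[0,0,0],0]], "hand": 116}}

```text
time: 12.82
tool_pos: [0.5496, -0.1833, 0.1139]
tool_rot: [3.141, -0.001, -0.097]
contact_force: [0.3, -0.0, 0.0]
opening: 0.0446
grip_force: 0.0
```

Call:
{"name": "step_arm", "arguments": {"motion": [[[0,0,-0.4],0],[[0,0,-1.0],0],[[0,0,-1.6],0],[[0,0,-1.6],0],[[0,0,-1.6],0],[[0,0,-1.6],0],[[0,0,-1.6],0],[[0,0,-1.6],0]]}}

```text
time: 13.82
tool_pos: [0.5492, -0.183, 0.2088]
tool_rot: [-3.141, 0.001, -0.097]
contact_force: [0.5, 0.3, 0.7]
opening: 0.0499
grip_force: 0.0
```

```bash
python3 dial.py d2
```

```text
needle (np.float64(-2.274859952555088), 15) green (np.float64(-2.5578233195409563), 53)
```

View pics/d2.png

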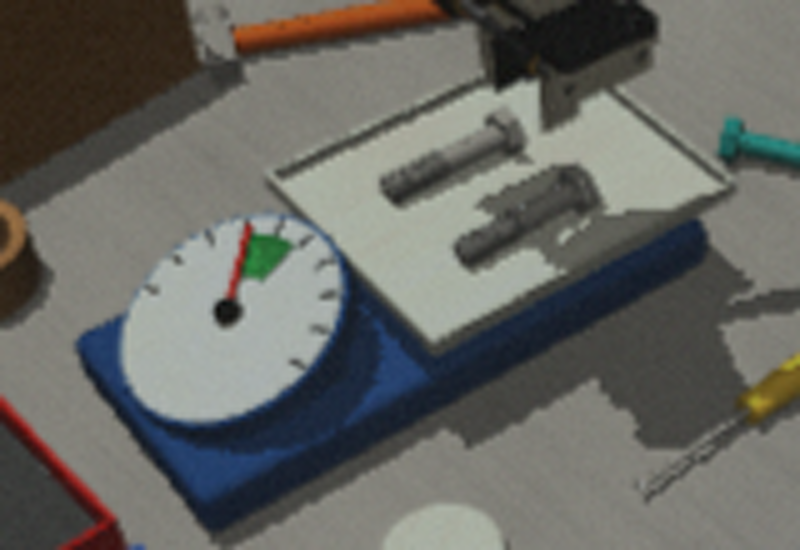

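The two bolts lie in the pan clear of each other. The needle, tip at (247,225), lies near the sector's left edge, so I go above the dial with the wrist camera for an exact reading.

Call:
{"name": "step_arm", "arguments": {"motion": [[[0.6,0.2,-0.6],0],[[1.1,0.4,-1.1],0],[[1.5,0.7,-1.6],0],[[1.5,0.7,-1.6],0],[[1.5,0.7,-1.6],0],[[1.5,0.7,-1.6],0],[[1.5,0.7,-1.6],0]]}}

```text
time: 14.75
tool_pos: [0.6343, -0.2331, 0.3048]
tool_rot: [-3.141, 0.001, -0.097]
contact_force: [0.1, 0.9, -0.6]
opening: 0.0501
grip_force: 0.0
```

```bash
cat > wd.py <<'E'
from h import *
import sys
p,K,o,r=cam('wrist')
# rectified top view of the dial plane, 0.25 mm/px... world x up, y left
c=np.array([.765,-.238]);S=600;m=.18/S
pts=np.float32([[0,0],[S,0],[S,S],[0,S]])
W=[(c[0]+.09,c[1]+.09),(c[0]+.09,c[1]-.09),(c[0]-.09,c[1]-.09),(c[0]-.09,c[1]+.09)]
uv=[]
for w in W:
    q=r.T@(np.array([*w,.118])-o); q=K@[q[0],-q[1],-q[2]]; uv.append(q[:2]/q[2])
H=cv2.getPerspectiveTransform(np.float32(uv),pts)
im=cv2.warpPerspective(p,H,(S,S),flags=cv2.INTER_CUBIC); save(sys.argv[1],im); print(np.round(uv))
hs=cv2.cvtColor(im,cv2.COLOR_RGB2HSV)
for n,k in (('red',cv2.inRange(hs,(0,120,50),(8,255,255))|cv2.inRange(hs,(172,120,50),(180,255,255))),('green',cv2.inRange(hs,(45,90,30),(85,255,255))),('black',cv2.inRange(hs,(0,0,0),(180,255,50)))):
    y=np.argwhere(k)[:,::-1]; print(n,len(y),y.mean(0) if len(y) else '')
E
python3 wd.py top
```

```text
[[ 130.  -78.]
 [ 347. -103.]
 [ 351.  120.]
 [ 167.  138.]]
red 2829 [433.73241428 418.74089784]
green 8366 [406.89552952 465.2079847 ]
black 138600 [312.39593795 124.27756133]
```

View pics/top.png

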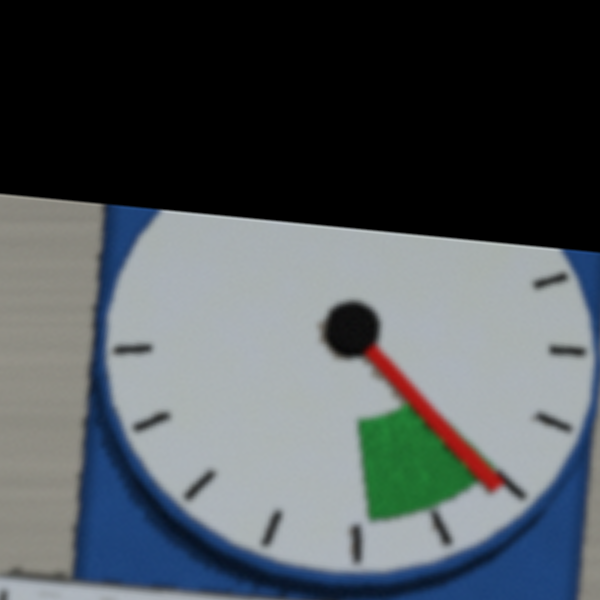

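```bash
python3 - <<'E'
from h import *
im=cv2.imread('pics/top.png')[:,:,::-1]; hs=cv2.cvtColor(np.ascontiguousarray(im),cv2.COLOR_RGB2HSV)
red=cv2.inRange(hs,(0,120,50),(8,255,255))|cv2.inRange(hs,(172,120,50),(180,255,255))
g=cv2.inRange(hs,(45,90,30),(85,255,255))
ln=lambda P:cv2.fitLine(np.float32(P),cv2.DIST_HUBER,0,.01,.01).ravel()
def a(v): 
    t=np.degrees(np.arctan2(v[1],v[0])); return t%180
n=a(ln(np.argwhere(red)[:,::-1]))
e=[(np.flatnonzero(g[y])[0],y) for y in range(430,508)]
L=ln(e); le=a(L); print('needle',n,'left edge',le,'diff to mid rad',np.radians(le-n)-.35)
# centre from tick pixels: dark, 150..250 px from hub
d=cv2.inRange(hs,(0,0,0),(180,255,110)); N,l,st,c=cv2.connectedComponentsWithStats(d)
A=[];b=[];T=[]
for i in range(1,N):
    if 150<st[i,4]<700 and 180<np.hypot(*(c[i]-(351,349)))<235:
        v=ln(np.argwhere(l==i)[:,::-1]); nn=np.array([-v[1],v[0]]); A.append(nn); b.append(nn@c[i]); T.append(c[i])
C=np.linalg.lstsq(np.array(A),np.array(b),rcond=None)[0]; T=np.array(T)-C
print('centre',C,'ticks',np.sort(np.degrees(np.arctan2(T[:,1],T[:,0])).round(1)),np.hypot(*T.T).round(0))
G=np.argwhere(g)[:,::-1]-C; print('green range',np.percentile(np.degrees(np.arctan2(G[:,1],G[:,0])),[.5,2,98,99.5]))
E
```

```text
needle 46.83013 left edge 83.09748 diff to mid rad 0.28298464
centre [350.84760099 336.60262705] ticks [-15.8   3.7  22.9  42.9  64.9  88.5 112.5 135.7 157.  176.8] [207. 219. 216. 217. 219. 218. 212. 211. 207. 207.]
green range [49.45348951 50.14521007 83.59633943 84.18975024]
```

```bash
python3 - <<'E'
from h import *
from scipy.optimize import least_squares
im=cv2.imread('pics/top.png')[:,:,::-1]; hs=cv2.cvtColor(np.ascontiguousarray(im),cv2.COLOR_RGB2HSV)
red=cv2.inRange(hs,(0,120,50),(8,255,255))|cv2.inRange(hs,(172,120,50),(180,255,255))
g=cv2.inRange(hs,(45,90,30),(85,255,255))
d=cv2.inRange(hs,(0,0,0),(180,255,110)); N,l,st,c=cv2.connectedComponentsWithStats(d)
T=np.array([c[i] for i in range(1,N) if 150<st[i,4]<700 and 180<np.hypot(*(c[i]-(351,349)))<235])
T=T[np.argsort(np.arctan2(*(T-(351,337)).T[::-1]))]
k=np.arange(len(T))
for s in (.35,.375,.4,.45):
    P=np.c_[np.cos(s*k),np.sin(s*k)]
    H,_=cv2.findHomography(np.float32(T),np.float32(P)); q=cv2.perspectiveTransform(np.float32(T)[None],H)[0]
    f=lambda X:cv2.perspectiveTransform(np.float32(X)[None],H)[0]
    r=f(np.argwhere(red)[:,::-1]); v=cv2.fitLine(r,cv2.DIST_HUBER,0,.01,.01).ravel(); 
    e=f([(np.flatnonzero(g[y])[0],y) for y in range(430,508)]); w=cv2.fitLine(e,cv2.DIST_HUBER,0,.01,.01).ravel()
    G=f(np.argwhere(g)[:,::-1]); a=np.arctan2(G[:,1],G[:,0]); R_=np.hypot(*G.T)
    m=np.median(e,axis=0)
    print(s,'res',np.abs(q-P).max().round(4),'needle dir',np.arctan2(v[1],v[0])%np.pi,'edge dir',np.arctan2(w[1],w[0])%np.pi,'edge pos',np.arctan2(m[1],m[0]),'green',np.percentile(a,[.5,99.5]),'radii',np.percentile(R_,[.5,99.5]),'hub',f([(352,329)]))
E
```

```text
0.35 res 0.006 needle dir 1.0656319 edge dir 1.6860418 edge pos 1.681908 green [1.16611928 1.68236711] radii [0.49712574 0.90220059] hub [[0.01542433 0.07135495]]
0.375 res 0.0037 needle dir 1.1946279 edge dir 1.7945395 edge pos 1.8069556 green [1.23900738 1.80830688] radii [0.426159  0.8889399] hub [[ 0.0196217  -0.03179776]]
0.4 res 0.0097 needle dir 1.3202201 edge dir 1.9039842 edge pos 1.9348321 green [1.29391298 1.93993831] radii [0.35257008 0.87464086] hub [[ 0.04659083 -0.13039234]]
0.45 res 0.0396 needle dir 1.5626897 edge dir 2.1252124 edge pos 2.2005649 green [1.21299792 2.24334648] radii [0.19663504 0.84223258] hub [[ 0.16087571 -0.29427952]]
```

The rectified top view shows the needle at about 1.20 rad and the sector's middle at about 1.45. The difference of 0.25 is below 0.355, so two bolts are right, while a third would sit right on the edge. Now a final check of the mat, then I hand in.

```bash
python3 -c "
from find import *
bolts('side')
s=robot.observe();print(s['time'],abs(s['qvel']).max(),s['grip_force'])
print(robot.hand_in())"
```

```text
side mat [[0.347, 0.124], [0.37, 0.396], [0.683, 0.371], [0.664, 0.138]]
side px [252. 251.] len 0.112 com [0.447 0.17 ] dir -6.7
side px [193. 282.] len 0.116 com [0.583 0.318] dir -11.9
side px [235. 297.] len 0.111 com [0.454 0.334] dir 5.8
14.85 0.009327911621115015 0.0
the job is handed in; nothing more can be done
None
```

I put two bolts in the pan one at a time and handed the job in at about 15 s. The needle rests at about 1.20 rad, inside the green sector (measured middle about 1.45, difference about 0.25 against the 0.355 limit), and the other three bolts are still on the mat; the hand-in returned no verdict.

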